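# Park the magnifier and change the find on the examination stand

### The job

Ease the counterweighted magnifier up by its handle, past its balance point, so that it rests back open by itself without being flung. Then take the finished round find out of the cradle and set it down upright on the floor of the empty crate, and finally lay the long find flat and soil side up in the cradle, inside its walls. Set the finds down rather than dropping them, and leave the other finds and things on the table where they are.

Things in the scene. Friction and masses are not known exactly. Their poses are not given: they have to be found in the camera images.
- boom (a joint): Magnifier boom hinged on the stand, rad: 0 = lowered, level over the cradle (its start); grows as the handle end rises and swings over towards the stand's +x; stop at 1.75. A steel counterweight on a cranked tail behind the hinge makes it balance at about 0.78: below, it sinks shut; above, it swings on by itself, damped (1 to 2 s), and stays open. Lifting at the handle takes under 5 N.
- boom_handle (a point): Middle of the steel crossbar of the boom's bail handle, at its free end: 12 mm in diameter, 100 mm long, along y (parallel to the hinge axis), a side rod at each end, clear at the middle; the white lens ring (110 mm across, 20 mm thick) begins 55 mm from it. 225 mm from the hinge axis; lowered, 110 mm from the cradle's centre in the stand's -x and 120 mm above the table. Turns with the boom.
- boom_hinge (a point): Middle of the boom's hinge axis, in an aluminium fork: 115 mm from the cradle's centre in the stand's +x and 120 mm above the table. Axes as the stand's: the hinge axis is y. The fork's top is 138 mm above the table, 74 mm wide; the fork and opened boom stand beyond the cradle's +x end.
- cradle (a point): Centre of the padded floor of the stand's cradle, 12 mm above the table. The stand is fixed. The cradle is an open wooden tray, long along x: inside 146 mm (x) by 68 mm (y), walls 7 mm thick rising 22 mm above this floor. x points from the handle towards the hinge, z up.
- crate_floor (a point): Centre of the inner floor of the empty white plastic crate (fixed), 5 mm above the table. Inside 160 mm (x) by 130 mm (y), walls 5 mm thick, rim 60 mm above the table.
- round_find: Finished find, standing in the cradle under the lens at the start: round plaster-jacketed lump, 60 mm in diameter and 64 mm tall (dark soil knobs to 68 mm), side upright from 12 to 52 mm above its base, about 0.3 kg. Origin at the centre of its underside, z up.
- long_find: The long find, to go in the cradle: plaster-jacketed block 130 mm long (x), 54 mm wide (y; flat sides over the middle 104 mm), 46 mm high with dark soil on top to 53 mm, about 0.5 kg. Origin at the centre of its underside, z up. May lie either way round in the cradle.
- short_find: Bystander: jacketed block 78 x 62 x 46 mm (soil to 54 mm). Origin at the centre of its underside.
- flat_find: Bystander: flat round jacketed find, 84 mm in diameter, 36 mm high (soil to 42 mm). Origin at the centre of its underside.
- jar: Bystander: amber jar, 60 mm in diameter, 85 mm tall. Origin at the centre of its underside.
- tape: Bystander: cardboard ring lying flat, 90 mm outside, 64 mm inside, 25 mm high. Origin at the centre of its underside.
- weight: Bystander: small steel paperweight with a knob, 48 mm in diameter, 58 mm tall. Origin at the centre of its underside.
- bowl: Bystander: white bowl, 80 mm in diameter, 40 mm high. Origin at the centre of its underside.

How it is judged:
On the way, in this order (a step that is already met when the one before it is completed fails the run):
1. the magnifier rests open by itself, not touched by the fingers (value of joint boom above 1.6 rad and contact force between the fingers and boom below 0.1 N), for 0.3 s.
2. the round find stands released on the crate's floor (x of round_find in the frame of crate_floor between -0.056 and 0.056 m and y of round_find in the frame of crate_floor between -0.041 and 0.041 m and z of round_find in the frame of crate_floor between -0.004 and 0.006 m and angle between round_find's own z axis and vertical below 0.2 rad and contact force between the fingers and round_find below 0.1 N and linear speed of round_find below 0.03 m/s), for 0.2 s.
3. the long find lies released in the cradle (x of long_find in the frame of cradle between -0.013 and 0.013 m and y of long_find in the frame of cradle between -0.012 and 0.012 m and z of long_find in the frame of cradle between -0.004 and 0.006 m and angle between long_find's own z axis and vertical below 0.15 rad and angle between the x axis of long_find and the x axis of cradle, either way round below 0.2 rad and contact force between the fingers and long_find below 0.1 N and linear speed of long_find below 0.03 m/s), for 0.2 s.
At the end, for the whole second after the job is handed in: Boom open, over 1.6 rad; round find upright (0.2 rad) and still on the crate floor, inside the walls; long find soil up, level (0.15 rad) and still on the cradle floor, within 12 mm of centre across, 13 mm along, aligned within 0.2 rad either way round; all released (all of step 1 and all of step 2 and all of step 3 and velocity of joint boom below 0.05 rad/s); the robot touches nothing.
It fails at once if the magnifier is flung (faster than 3 rad/s) (velocity of joint boom above 3 rad/s).
It fails at once if the round find is dropped or thrown (faster than 0.7 m/s out of the fingers) (linear speed of round_find above 0.7 m/s and contact force between the fingers and round_find below 0.1 N).
It fails at once if the long find is dropped or thrown (faster than 0.7 m/s out of the fingers) (linear speed of long_find above 0.7 m/s and contact force between the fingers and long_find below 0.1 N).
It fails at once if another find or thing on the table is pushed more than 30 mm away (distance of any of short_find, flat_find, jar, tape, weight, bowl from where it was at the start of the episode above 0.03 m).
It also fails if it takes over 72 s, if anything falls off the work surface, if the arm or the gripper's body presses on something with over 40 N, if the wrist force passes 120 N, or if a joint passes its speed limit or range.

### The arm

A 6-joint arm with a two-finger parallel gripper is mounted at the origin on the work surface. World frame = base frame: x ahead of the robot, y to its left, z up, the work surface at z = 0. Lengths are in m, angles in rad, forces in N, time in s.
With the tool pointing down it reaches from about 0.3 to 0.775 m from the base axis. Payload 14.6 kg.
Tool frame: the origin (TCP) lies between the finger pads; the fingertips stand ctrl.tip_extent ahead of it and the grasp point (between the pads) lies 3 mm ahead of it (ctrl.tip_extent is the distance from the TCP to the fingertips, in m); z points along the fingers, y is the line along which they close (so a half turn about z gives the same grasp; the last joint's range is limited). The gripper opens to 94 mm and grips with 3 to 60 N. Pads are 16 mm wide; open, the fingers measure 119 mm over their backs; the gripper's body (75 mm by 177 mm) begins 78 mm behind the grasp point.
Start: joints at [1.061, 0.3, 1.521, -0, 1.321, -0.067], TCP at [0.236, 0.497, 0.227] pointing down, gripper open.
Joint ranges: [-3.03, 3.03], [-0.79, 2.21], [0.23, 2.52], [-1.04, 4.18], [0, 3.07], [-2.55, 2.55]. Speed limits (rad/s): [2.22, 2.22, 2.57, 3.14, 3.14, 3.14].

### API

Orientations are given as [roll, pitch, yaw] about the fixed x, y, z axes, in that order (R = Rz(yaw) Ry(pitch) Rx(roll)).
In Python, from station import ctrl gives the robot as it stands.
- The arm moves only by the tool shift_gripper, called after ">>>" as a command line: name --argument value ..., lists and objects as JSON in quotes. Schema: {"type":"object","properties":{"increments":{"type":"array","items":{"type":"object","properties":{"d":{"type":"array","items":{"type":"number"},"minItems":3,"maxItems":3},"rot":{"type":"array","items":{"type":"number"},"minItems":3,"maxItems":3}},"additionalProperties":false},"minItems":1,"maxItems":10},"aperture":{"type":"number"},"squeeze":{"type":"number"},"only":{"type":"string"},"quiet":{"type":"boolean"},"lines":{"type":"string"}},"required":["increments"],"additionalProperties":false}. increments is a list of rows, 1 to 10 of them, each an object with the fields d (a list: dx, dy, dz in shares of the most that a row can go, 1 being 50 mm), rot (a list: a rotation vector rx, ry, rz in normalised numbers (1 is 180 degrees)); a field left out counts as zero; each row shifts and turns the commanded pose from where the row before left it, along the tool's axes as they then stand; what a row does not reach is not made up. A row lasts 1/10 s, in which the tool goes at most 0.05 m and 0.15 rad, less where a joint would pass 70% of its speed; a pose out of reach is approached as far as the arm can. aperture is the finger opening in m, set as the call begins (left out keeps the last). The fingers move at their own pace and stop on an object; squeeze is the grip in N (left out, the last holds). Time passes only in rows, so rows that do not move let the fingers close. The tool returns the time, the measured TCP pose, the force, the opening and the grip force at its end. only (a regular expression) keeps the lines of the reply that match it, lines (a string "A,B") keeps lines A to B, and quiet returns only ok. A shift or turn number past 1, either way, is cut back to 1. Input that does not fit is refused with a message, and nothing moves.
- ctrl.get_obs(): the state, without advancing time (a new reading comes with each control period).
- ctrl.camera(name): name is "scene" or "side" or "wrist"; returns a dict with "pixels" (480x640x3 uint8, blue, green, red), "fx", "fy", "cx", "cy" (pixels), "extrinsics" (4x4, takes a point from camera to world coordinates). Camera axes: x right, y up, looking along -z (the intrinsics and any distortion apply to the point x, -y, -z); pixel columns grow to the right and rows downward; lengths in m; the calibration is good to about 2 mm. The wrist camera is an equidistant fisheye: a pixel r from the principal point sees the ray r / f radians off the axis. A picture is of the moment at which its call begins. There is no depth.
- ctrl.hand_in(): hands the job in; it is judged then, once.
The state is a dict: "time_s": time; "qpos": joint angles; "joint_vel": joint speeds; "tau": joint torques, N m; "ee_pos": TCP position; "eef_rot": TCP orientation; "force": force on the tool from outside, world axes, zero at the start; "moment": the same for the moment, N m; "grip_width": finger opening in m; "grip_force": force on a finger pad.
Only numpy, scipy, OpenCV 4.12 (cv2) and the standard library are available. Lean on these libraries where they do the work, as an engineer would, in place of code of your own. Each camera call takes 0.05 s, during which the arm holds its last target. There are 200 camera calls.

## Working session

There is one attempt and no reset: what is moved stays moved. The work goes in short steps, Python scripts to look and compute and a tool call to move; the robot and the scene stay as the last step left them, time stands still between calls to the robot, and variables do not carry over. Pictures are saved under pics/ and viewed, at most 10 in all, crops included, and the job is handed in when it is done.

```bash
ls; mkdir -p pics; python3 - <<'E'
from station import ctrl
import cv2,numpy as np
for n in("scene","side"):
    c=ctrl.camera(n);cv2.imwrite(f"pics/{n}0.png",c["pixels"]);print(n,c["fx"],c["fy"],c["cx"],c["cy"],np.round(c["extrinsics"],3).tolist(),[k for k in c])
o=ctrl.get_obs();print(o["time_s"],o["ee_pos"],o["eef_rot"],ctrl.tip_extent)
E
```

```text
pics
station.py
scene 616.4458006518842 616.4458006518842 317.9082072447651 240.9911959471699 [[0.667, -0.511, 0.542, 1.309], [0.744, 0.471, -0.473, -0.65], [-0.014, 0.719, 0.695, 1.067], [0.0, 0.0, 0.0, 1.0]] ['pixels', 'fx', 'fy', 'cx', 'cy', 'extrinsics']
side 603.6322812749593 603.6322812749593 318.7782940845926 240.09472595418066 [[-0.892, 0.203, -0.404, -0.055], [-0.452, -0.428, 0.782, 1.195], [-0.014, 0.88, 0.474, 0.843], [0.0, 0.0, 0.0, 1.0]] ['pixels', 'fx', 'fy', 'cx', 'cy', 'extrinsics']
0.1 [0.23555576 0.49677249 0.22694627] [-3.14053589e+00 -7.43632116e-05  2.69880506e+00] 0.022
```

View pics/scene0.png

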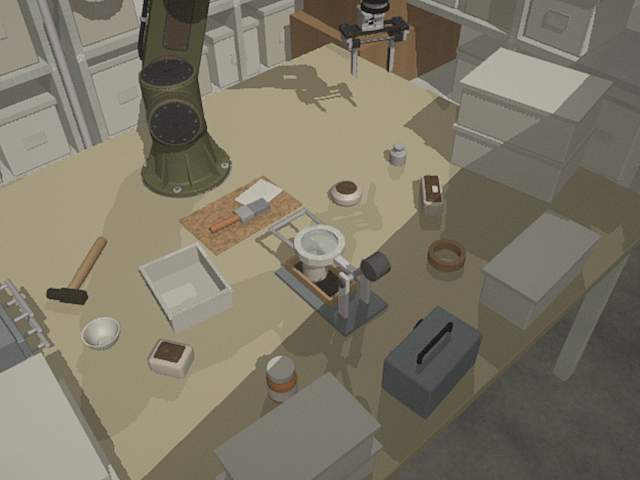

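View pics/side0.png

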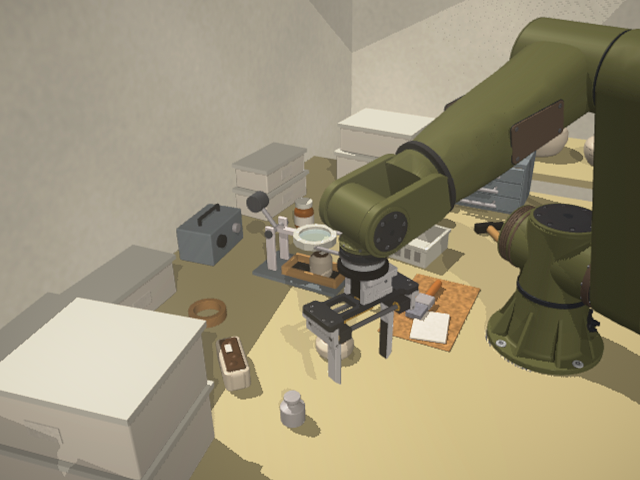

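The scene view shows the stand at about (325,275), the handle at (290,222), the crate at (186,285) and the long find at (432,195). In the side view the long find is at (233,360). I'll enlarge the measured areas.

```bash
python3 - <<'E'
import cv2,numpy as np
a=cv2.imread("pics/scene0.png");b=cv2.imread("pics/side0.png")
r=lambda i,x,y,w,h,s:cv2.resize(i[y:y+h,x:x+w],None,fx=s,fy=s,interpolation=cv2.INTER_CUBIC)
cv2.imwrite("pics/c1.png",r(a,130,195,266,150,3))
out=np.zeros((600,800,3),np.uint8)
t=r(a,400,160,66,70,6);out[:420,:396]=t
t=r(b,205,325,66,70,6);out[:420,400:796]=t
out[425:600,:]=0
cv2.imwrite("pics/c2.png",out[:420])
E
```

```text
(no output)
```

View pics/c1.png

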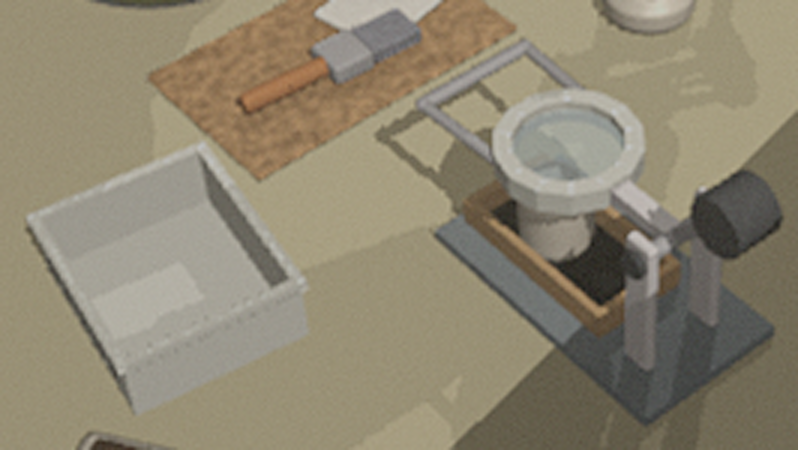

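View pics/c2.png

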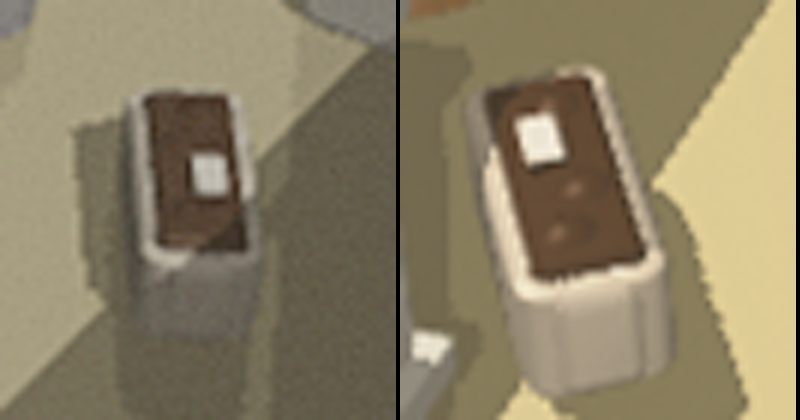

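```bash
cat > h.py <<'E'
from station import ctrl
import numpy as np, cv2
_c={}
def cam(n):
    if n not in _c:_c[n]=ctrl.camera(n)
    return _c[n]
def px(n,u,v,z):
    c=cam(n);E=c["extrinsics"];d=E[:3,:3]@np.array([(u-c["cx"])/c["fx"],-(v-c["cy"])/c["fy"],-1]);o=E[:3,3]
    return o+d*(z-o[2])/d[2]
def crop(n,pts,x,y,s,z):return np.array([px(n,x+(a+.5)/s-.5,y+(b+.5)/s-.5,z) for a,b in pts])
E
python3 - <<'E'
from h import *
np.set_printoptions(precision=4,suppress=True)
def rep(t,P):
    print(t);print(P[:,:2]);print(" edges",[round(float(np.linalg.norm(P[i]-P[i-1])),4) for i in range(len(P))]," ang",[round(float(np.arctan2(*(P[i]-P[i-1])[1::-1])),3) for i in range(len(P))],"mean",P.mean(0))
S=lambda p,z:crop("scene",p,130,195,3,z)
rep("handle",S([(527,45),(422,103)],.122))
rep("lens",S([(568,140)],.13))
rep("cradle",S([(465,205),(600,328),(680,263)],.034))
rep("plate",S([(437,232),(645,420),(773,330)],.006))
rep("crate",S([(205,147),(30,217),(127,368),(305,285)],.06))
rep("findS",crop("scene",[(148,95),(228,95),(246,250),(160,250)],400,160,6,.049))
rep("findSj",crop("scene",[(132,93),(238,93),(256,258),(148,262)],400,160,6,.046))
rep("findD",crop("side",[(86,90),(185,80),(247,258),(135,277)],205,325,6,.049))
rep("findDj",crop("side",[(72,85),(198,70),(263,268),(125,293)],205,325,6,.046))
rep("roundbase",S([(560,245)],.03))
for n,u,v,z in[("flat",346,187,.042),("weight",398,148,.058),("jar",281,362,.085),("tape",446,252,.025),("short",171,351,.05),("bowl",100,327,.04)]:print(n,px("scene",u,v,z))
E
```

```text
handle
[[ 0.4743  0.0416]
 [ 0.4707 -0.0599]]
 edges [0.1015, 0.1015]  ang [1.535, -1.607] mean [ 0.4725 -0.0092  0.122 ]
lens
[[ 0.5811 -0.0114]]
 edges [0.0]  ang [0.0] mean [ 0.5811 -0.0114  0.13  ]
cradle
[[ 0.5062 -0.0532]
 [ 0.6683 -0.0603]
 [ 0.6623  0.027 ]]
 edges [0.1755, 0.1623, 0.0875]  ang [-2.667, -0.043, 1.64] mean [ 0.6123 -0.0288  0.034 ]
plate
[[ 0.4922 -0.0721]
 [ 0.7354 -0.0785]
 [ 0.7395  0.0493]]
 edges [0.2755, 0.2434, 0.1278]  ang [-2.685, -0.026, 1.539] mean [ 0.6557 -0.0338  0.006 ]
crate
[[ 0.3397 -0.1779]
 [ 0.3133 -0.3181]
 [ 0.4881 -0.3427]
 [ 0.5097 -0.2054]]
 edges [0.1723, 0.1427, 0.1765, 0.139]  ang [2.982, -1.757, -0.14, 1.415] mean [ 0.4127 -0.261   0.06  ]
findS
[[0.5204 0.4182]
 [0.5445 0.4441]
 [0.6185 0.3681]
 [0.5939 0.3415]]
 edges [0.1062, 0.0353, 0.1061, 0.0362]  ang [2.335, 0.822, -0.798, -2.318] mean [0.5693 0.393  0.049 ]
findSj
[[0.5123 0.4172]
 [0.5443 0.4516]
 [0.6227 0.3702]
 [0.5935 0.3348]]
 edges [0.1157, 0.047, 0.1131, 0.0459]  ang [2.348, 0.822, -0.805, -2.261] mean [0.5682 0.3935 0.046 ]
findD
[[0.6134 0.375 ]
 [0.5848 0.3548]
 [0.5121 0.4265]
 [0.5403 0.4508]]
 edges [0.1053, 0.035, 0.1021, 0.0373]  ang [-0.803, -2.526, 2.364, 0.711] mean [0.5627 0.4018 0.049 ]
findDj
[[0.6221 0.3717]
 [0.5863 0.3447]
 [0.5066 0.4255]
 [0.541  0.456 ]]
 edges [0.117, 0.0449, 0.1135, 0.046]  ang [-0.804, -2.495, 2.349, 0.727] mean [0.564  0.3995 0.046 ]
roundbase
[[ 0.5847 -0.0246]]
 edges [0.0]  ang [0.0] mean [ 0.5847 -0.0246  0.03  ]
flat [0.408  0.2381 0.042 ]
weight [0.3964 0.449  0.058 ]
jar [ 0.7431 -0.2553  0.085 ]
tape [0.7315 0.2578 0.025 ]
short [ 0.5529 -0.3879  0.05  ]
bowl [ 0.3911 -0.463   0.04  ]
```

The rows are not in the units I measure in: shifts go in shares of 50 mm and turns go in shares of 180 degrees. I convert before sending: 0.145 rad is 0.0462.

```bash
cat >> h.py <<'E'
from scipy.spatial.transform import Rotation as R
def to(p,yaw,pitch=0.,grasp=True):
    """rotation vector (tool axes), then translation in the turned tool's axes to bring the grasp point to p, tool down at yaw"""
    o=ctrl.get_obs();A=R.from_euler("xyz",o["eef_rot"]);B=R.from_euler("xyz",[np.pi,pitch,yaw])
    t=np.array(p)-B.apply([0,0,.003 if grasp else 0])-o["ee_pos"]
    print("t",o["time_s"],"rot",(A.inv()*B).as_rotvec().round(3),"move",B.inv().apply(t).round(4),"world",t.round(4),"q",o["qpos"].round(2),"F",o["force"].round(1),"w",round(o["grip_width"],4),round(o["grip_force"],1))
E
```

>>> shift_gripper --increments '[{"rot":[0,0,0.0462]},{"rot":[0,0,0.0462]},{"rot":[0,0,0.0462]},{"rot":[0,0,0.0462]},{"rot":[0,0,0.0462]},{"rot":[0,0,0.0462]},{"rot":[0,0,0.0462]},{"rot":[0,0,0.0462]}]' --aperture 0.05 --squeeze 8

```text
time_s: 1.0
ee_pos: [0.2356, 0.4969, 0.2273]
eef_rot: [-3.141, 0.0, 1.533]
force: [-0.6, -0.5, -0.2]
grip_width: 0.0497
grip_force: 0.0
```

>>> shift_gripper --increments '[{"d":[-0.8,0.4,0]},{"d":[-0.8,0.4,0]},{"d":[-0.8,0.4,0]},{"d":[-0.8,0.4,0]},{"d":[-0.8,0.4,0]},{"d":[-0.8,0.4,0]},{"d":[-0.8,0.4,0]},{"d":[-0.8,0.4,0]},{"d":[-0.8,0.4,0]},{"d":[-0.8,0.4,0]}]'

```text
time_s: 2.0
ee_pos: [0.4231, 0.0889, 0.2276]
eef_rot: [3.141, -0.0, 1.539]
force: [0.6, 0.4, -1.0]
grip_width: 0.0502
grip_force: 0.0
```

```bash
python3 -c "
from h import *
to([.4725,-.009,.12],1.538)"
```

```text
t 2.0 rot [ 0.    -0.     0.001] move [-0.0963  0.0526  0.1046] world [ 0.0494 -0.0979 -0.1046] q [0.12 0.03 1.83 0.   1.28 0.15] F [ 0.6  0.4 -1. ] w 0.0502 0.0
```

To row units: -0.032 m is -0.64, 0.03 m is 0.6.

>>> shift_gripper --increments '[{"d":[-0.64,0.34,0]},{"d":[-0.64,0.34,0]},{"d":[-0.64,0.35,0]},{"d":[0,0,0.6]},{"d":[0,0,0.6]},{"d":[0,0,0.6]},{"d":[0,0,0.29]},{}]'

```text
time_s: 2.8
ee_pos: [0.4701, -0.0068, 0.1211]
eef_rot: [-3.138, -0.0, 1.539]
force: [0.3, -1.3, 0.5]
grip_width: 0.0503
grip_force: 0.0
```

>>> shift_gripper --increments '[{},{},{},{}]' --aperture 0.0 --squeeze 8

```text
time_s: 3.2
ee_pos: [0.4714, -0.0068, 0.1236]
eef_rot: [3.14, 0.0, 1.539]
force: [0.2, -0.2, 0.8]
grip_width: 0.0212
grip_force: 0.0
```

```bash
python3 -c "
from h import *
to([.4725,-.009,.12],1.538)"
```

```text
t 3.2 rot [0.001 0.    0.001] move [-0.0021  0.0012  0.0006] world [ 0.0011 -0.0022 -0.0006] q [-0.09  0.25  1.85  0.    1.04 -0.06] F [ 0.2 -0.2  0.8] w 0.0212 0.0
```

>>> shift_gripper --increments '[{},{},{}]'

```text
time_s: 3.5
ee_pos: [0.4709, -0.0068, 0.1232]
eef_rot: [-3.141, 0.0, 1.539]
force: [-4.8, -1.2, 6.1]
grip_width: 0.0117
grip_force: 8.0
```

```bash
python3 - <<'E'
import numpy as np
h=np.array([.225,0]);prev=None
for t in np.linspace(0,.95,13):
    p=np.array([-.225*np.cos(t),.225*np.sin(t)])
    if prev is not None: print(round(t,3),(p-prev).round(4))
    prev=p
E
```

```text
0.079 [0.0007 0.0178]
0.158 [0.0021 0.0177]
0.238 [0.0035 0.0175]
0.317 [0.0049 0.0171]
0.396 [0.0062 0.0167]
0.475 [0.0075 0.0161]
0.554 [0.0088 0.0155]
0.633 [0.01   0.0148]
0.712 [0.0111 0.0139]
0.792 [0.0122 0.013 ]
0.871 [0.0132 0.012 ]
0.95 [0.0141 0.0109]
```

To row units: -0.0178 m is -0.356, -0.0177 m is -0.354.

>>> shift_gripper --increments '[{"d":[0,0.014,-0.356]},{"d":[0,0.042,-0.354]},{"d":[0,0.07,-0.35]},{"d":[0,0.098,-0.342]},{"d":[0,0.124,-0.334]},{"d":[0,0.15,-0.322]}]'

```text
time_s: 4.1
ee_pos: [0.4947, -0.0074, 0.2262]
eef_rot: [-3.137, -0.0, 1.539]
force: [-11.1, 1.3, 2.4]
grip_width: 0.0115
grip_force: 8.0
```

```bash
python3 -c "
from h import *
to([.4725,-.009,.12],1.538)"
```

```text
t 4.1 rot [-0.004 -0.     0.001] move [-0.0023 -0.0221  0.1032] world [-0.0222 -0.0016 -0.1032] q [-0.09  0.18  1.67  0.    1.29 -0.06] F [-11.1   1.3   2.4] w 0.0115 8.0
```

To row units: -0.0155 m is -0.31, -0.0148 m is -0.296.

>>> shift_gripper --increments '[{"d":[0,0.176,-0.31]},{"d":[0,0.2,-0.296]},{"d":[0,0.21,-0.278]},{"d":[0,0.234,-0.26]},{"d":[0,0.254,-0.24]},{"d":[0,0.272,-0.218]},{}]'

```text
time_s: 4.8
ee_pos: [0.5642, -0.0097, 0.3075]
eef_rot: [3.14, -0.0, 1.539]
force: [-9.0, 0.7, 9.5]
grip_width: 0.0112
grip_force: 8.0
```

```bash
python3 -c "
from h import *
to([.4725,-.009,.12],1.538)
cv2.imwrite('pics/b1.png',cam('scene')['pixels'][100:400,150:550])"
```

```text
t 4.8 rot [ 0.002 -0.     0.001] move [-0.0023 -0.0917  0.1845] world [-0.0917  0.0007 -0.1845] q [-0.08  0.28  1.36  0.    1.5  -0.05] F [-9.   0.7  9.5] w 0.0112 8.0
```

View pics/b1.png

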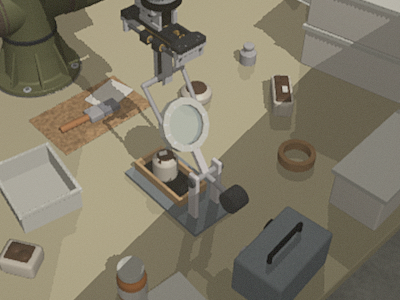

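The boom is held at about 0.95 rad, past its balance point, and the round find is now visible at full-frame (317,256). I'll open the fingers and back off up and away from the hinge.

To row units: -0.03 m is -0.6, -0.025 m is -0.5.

>>> shift_gripper --increments '[{"d":[0,-0.06,-0.06]},{"d":[0,-0.1,-0.2]},{"d":[0,-0.2,-0.5]},{"d":[0,-0.3,-0.6]},{"d":[0,-0.6,-0.4]},{"d":[0,-0.6,0]},{"d":[0,-0.6,0]}]' --aperture 0.09

```text
time_s: 5.55
ee_pos: [0.4388, -0.0058, 0.3947]
eef_rot: [3.14, 0.0, 1.539]
force: [-0.4, 0.8, 0.1]
grip_width: 0.0643
grip_force: 0.0
```

```bash
python3 -c "
from h import *
to([.5825,-.0128,.12],1.538)
c=cam('scene');cv2.imwrite('pics/b2.png',c['pixels'][150:350,220:480].repeat(3,0).repeat(3,1))"
```

```text
t 5.55 rot [0.002 0.    0.001] move [-0.0023  0.1438  0.2717] world [ 0.1437 -0.007  -0.2717] q [-0.1  -0.03  1.51 -0.    1.66 -0.06] F [-0.4  0.8  0.1] w 0.0643 0.0
```

View pics/b2.png

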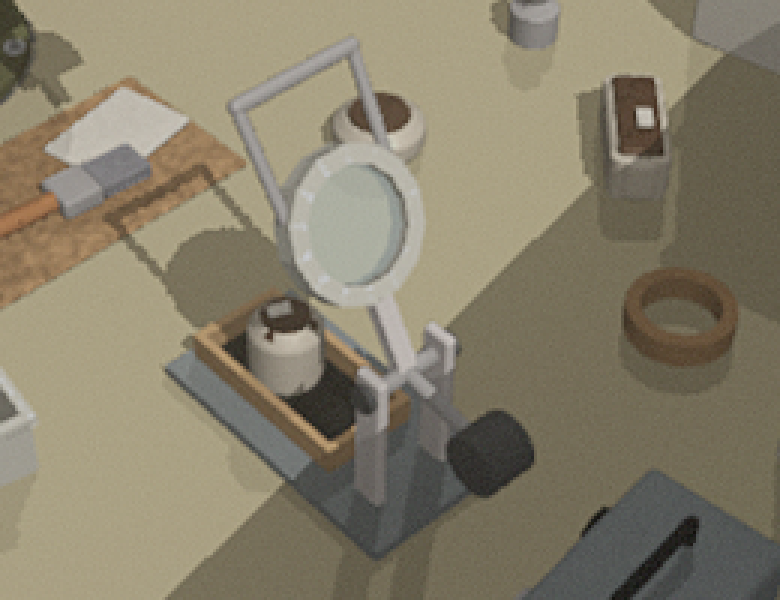

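>>> shift_gripper --increments '[{},{},{},{},{},{},{},{}]' --quiet true

```text
ok
```

```bash
python3 - <<'E'
from h import *
np.set_printoptions(precision=4,suppress=True)
S=lambda p,z:crop("scene",p,220,150,3,z)
print("top",S([(290,320)],.076))
l,r=S([(247,350),(323,350)],.042);print("sides",l,r,np.linalg.norm(l-r),(l+r)/2)
P=S([(193,338),(330,455),(411,395),(283,288)],.034);print("cradle outer",P,P.mean(0),[round(float(np.linalg.norm(P[i]-P[i-1])),4) for i in range(4)])
print("bottomrim",S([(288,395)],.012))
c=cam("scene");cv2.imwrite("pics/b3.png",c["pixels"][150:350,220:480].repeat(3,0).repeat(3,1))
E
```

```text
top [[ 0.5712 -0.0116  0.076 ]]
sides [ 0.5476 -0.0353  0.042 ] [0.587  0.0075 0.042 ] 0.058167494086629266 [ 0.5673 -0.0139  0.042 ]
cradle outer [[ 0.5034 -0.053   0.034 ]
 [ 0.6628 -0.0551  0.034 ]
 [ 0.6606  0.0297  0.034 ]
 [ 0.5094  0.0353  0.034 ]] [ 0.584  -0.0108  0.034 ] [0.0884, 0.1593, 0.0848, 0.1513]
bottomrim [[ 0.5828 -0.0254  0.012 ]]
```

View pics/b3.png

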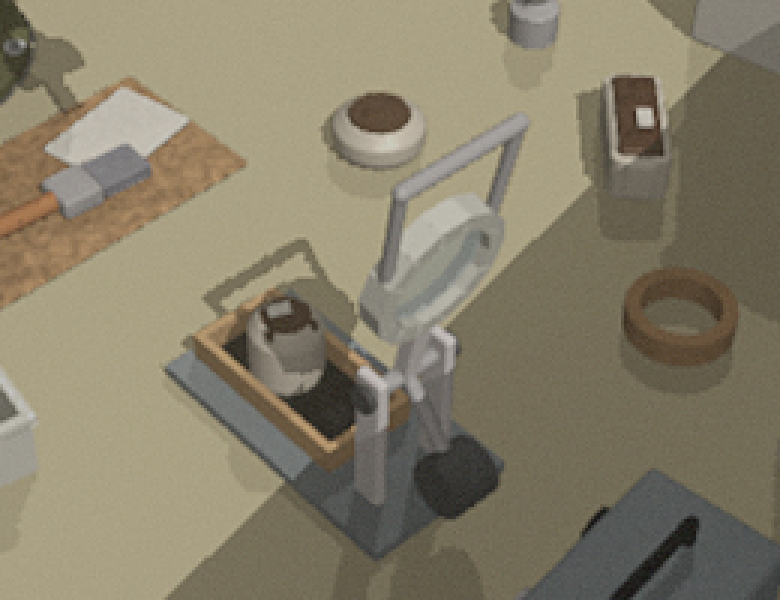

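To row units: 0.04 m is 0.8, 0.03 m is 0.6.

>>> shift_gripper --increments '[{"d":[0,0,0.6]},{"d":[0,0,0.8]},{"d":[0,0,0.8]},{"d":[0,0,0.8]},{"d":[0,0.4,0.6]},{"d":[0,0.6,0.28]},{"d":[0,0.6,0]},{"d":[0,0.6,0]},{"d":[0,0.36,0]},{}]' --aperture 0.08

```text
time_s: 7.45
ee_pos: [0.5695, -0.01, 0.1992]
eef_rot: [-3.141, -0.0, 1.539]
force: [-0.8, 0.5, 0.3]
grip_width: 0.0799
grip_force: 0.0
```

```bash
python3 - <<'E'
from h import *
to([.567,-.011,.054],1.538)
o=cv2.hconcat([cam("scene")["pixels"][150:350,220:480],cam("wrist")["pixels"][140:340,190:450]])
cv2.imwrite("pics/b4.png",cv2.resize(o,None,fx=1.53,fy=1.53))
w=cam("wrist");print(w["fx"],w["cx"],w["cy"],w["extrinsics"].round(3).tolist())
E
```

```text
t 7.45 rot [-0.001 -0.     0.001] move [-0.001  -0.0024  0.1422] world [-0.0025 -0.001  -0.1422] q [-0.08  0.37  1.5   0.    1.28 -0.05] F [-0.8  0.5  0.3] w 0.0799 0.0
371.64829954431775 318.2886747796015 235.23569050358444 [[0.999, 0.031, 0.009, 0.571], [-0.032, 0.966, 0.256, 0.063], [-0.0, -0.256, 0.967, 0.358], [0.0, 0.0, 0.0, 1.0]]
```

View pics/b4.png

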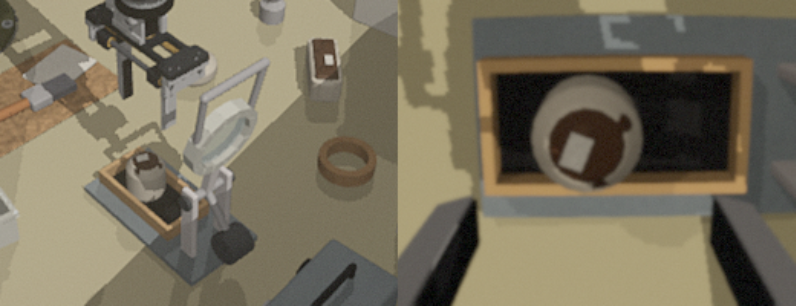

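To row units: 0.03 m is 0.6.

```bash
cat >> h.py <<'E'
def wpx(c,u,v,z):
    x,y=u-c["cx"],v-c["cy"];r=np.hypot(x,y);t=r/c["fx"];E=c["extrinsics"]
    d=E[:3,:3]@np.array([np.sin(t)*x/r,-np.sin(t)*y/r,-np.cos(t)]);o=E[:3,3];return o+d*(z-o[2])/d[2]
E
python3 - <<'E'
from h import *
w=cam("wrist");f=lambda x,y,z:wpx(w,190+(x-398)/1.53,140+y/1.53,z)
P=np.array([f(*p,.034) for p in[(477,60),(752,58),(748,192),(484,196)]])
print(P.round(4),P.mean(0).round(4))
P=np.array([f(*p,.034) for p in[(497,75),(734,73),(729,172),(500,178)]])
print("inner",P.round(4),P.mean(0).round(4))
print("round l/r at z.064",f(532,135,.06),f(643,135,.06),"soil",f(591,146,.077))
E
```

```text
[[ 0.5014  0.031   0.034 ]
 [ 0.6615  0.0276  0.034 ]
 [ 0.6617 -0.0552  0.034 ]
 [ 0.499  -0.0522  0.034 ]] [ 0.5809 -0.0122  0.034 ]
inner [[ 0.5127  0.0216  0.034 ]
 [ 0.6506  0.0188  0.034 ]
 [ 0.6489 -0.0417  0.034 ]
 [ 0.5099 -0.0408  0.034 ]] [ 0.5805 -0.0105  0.034 ]
round l/r at z.064 [ 0.53428042 -0.00852483  0.06      ] [ 0.59429179 -0.01048287  0.06      ] soil [ 0.56624928 -0.01121268  0.077     ]
```

>>> shift_gripper --increments '[{},{},{"d":[0,0,0.6]},{"d":[0,0,0.6]}]'

```text
time_s: 8.0
ee_pos: [0.5684, -0.01, 0.1401]
eef_rot: [3.139, 0.0, 1.539]
force: [-0.8, -0.5, -0.1]
grip_width: 0.0796
grip_force: 0.0
```

To row units: 0.03 m is 0.6, 0.015 m is 0.3.

>>> shift_gripper --increments '[{"d":[0,-0.04,0.6]},{"d":[0,0,0.6]},{"d":[0,0,0.3]},{"d":[0,0,0.16]},{},{}]'

```text
time_s: 8.6
ee_pos: [0.5669, -0.0099, 0.0582]
eef_rot: [3.14, 0.0, 1.539]
force: [-0.2, -0.2, 0.0]
grip_width: 0.08
grip_force: 0.0
```

>>> shift_gripper --increments '[{},{},{},{},{},{}]' --aperture 0.03 --squeeze 20

```text
time_s: 9.2
ee_pos: [0.5664, -0.0099, 0.0575]
eef_rot: [3.141, 0.0, 1.539]
force: [-3.9, -0.4, 6.9]
grip_width: 0.0596
grip_force: 20.0
```

```bash
python3 - <<'E'
from h import *
to([.567,-.011,.25],1.431)
o=cv2.hconcat([cam("scene")["pixels"][150:350,220:480],cam("side")["pixels"][150:350,200:460]])
cv2.imwrite("pics/b5.png",cv2.resize(o,None,fx=1.53,fy=1.53))
E
```

```text
t 9.2 rot [0.    0.    0.108] move [-0.001   0.0007 -0.1955] world [ 0.0006 -0.0011  0.1955] q [-0.08  0.53  1.62 -0.    0.99 -0.05] F [-3.9 -0.4  6.9] w 0.0596 20.0
```

View pics/b5.png

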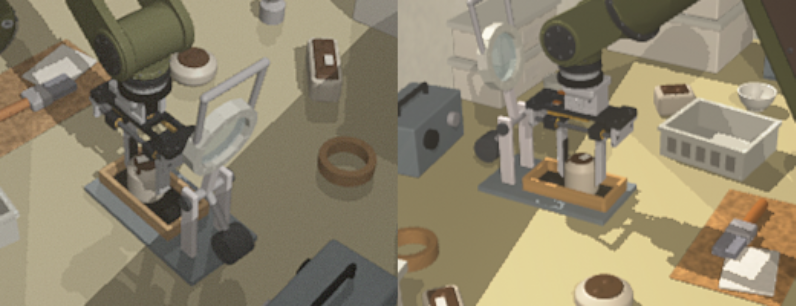

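Boom fully open, round find gripped (59.6 mm). Lift, carry to the crate.

To row units: -0.04 m is -0.8, -0.035 m is -0.7, 0.108 rad is 0.0344.

>>> shift_gripper --increments '[{"d":[0,0,-0.3]},{"d":[0,0,-0.7]},{"d":[0,0,-0.8]},{"d":[0,0,-0.4],"rot":[0,0,0.0344]}]'

```text
time_s: 9.7
ee_pos: [0.5671, -0.0099, 0.1711]
eef_rot: [3.137, -0.0, 1.43]
force: [0.7, 0.6, -2.8]
grip_width: 0.0596
grip_force: 20.0
```

>>> shift_gripper --increments '[{"d":[-0.4,-0.18,0]},{"d":[-0.68,-0.294,0]},{"d":[-0.68,-0.294,0]},{"d":[-0.68,-0.294,0]},{"d":[-0.68,-0.294,0]},{"d":[-0.68,-0.294,0]},{"d":[-0.68,-0.294,0]},{"d":[-0.68,-0.294,0]},{"d":[-0.24,-0.12,0]},{}]'

```text
time_s: 10.7
ee_pos: [0.4113, -0.2618, 0.1675]
eef_rot: [3.141, 0.0, 1.428]
force: [0.5, 0.7, -2.0]
grip_width: 0.0595
grip_force: 20.0
```

```bash
python3 - <<'E'
from h import *
to([.4127,-.261,.0475],1.431)
E
```

```text
t 10.7 rot [ 0.     0.    -0.003] move [0.001  0.0013 0.117 ] world [ 0.0014  0.0008 -0.117 ] q [-0.64  0.22  1.77 -0.    1.15 -0.5 ] F [ 0.5  0.7 -2. ] w 0.0595 20.0
```

To row units: 0.03 m is 0.6, 0.015 m is 0.3.

>>> shift_gripper --increments '[{"d":[0,0,0.6]},{"d":[0,0,0.6]},{"d":[0,0,0.6]},{"d":[0,0,0.3]},{"d":[0,0,0.12]},{"d":[0,0,0.06]},{"d":[0,0,0.02]},{"d":[0,0,0.02]},{}]'

```text
time_s: 11.6
ee_pos: [0.4122, -0.2609, 0.0515]
eef_rot: [3.141, 0.0, 1.431]
force: [-0.5, 0.8, -2.6]
grip_width: 0.0597
grip_force: 20.0
```

To row units: 0.001 m is 0.02.

>>> shift_gripper --increments '[{"d":[0,0,0.02]},{"d":[0,0,0.02]},{},{}]'

```text
time_s: 12.0
ee_pos: [0.4122, -0.261, 0.0504]
eef_rot: [3.141, 0.001, 1.431]
force: [-5.0, 4.1, 16.4]
grip_width: 0.0597
grip_force: 20.0
```

To row units: -0.045 m is -0.9, -0.02 m is -0.4.

>>> shift_gripper --increments '[{},{},{},{"d":[0,0,-0.4]},{"d":[0,0,-0.8]},{"d":[0,0,-0.9]},{"d":[0,0,-0.9]},{"d":[0,0,-0.9]}]' --aperture 0.08

```text
time_s: 12.8
ee_pos: [0.4116, -0.2606, 0.2459]
eef_rot: [3.142, 0.0, 1.431]
force: [-0.2, 0.9, 1.2]
grip_width: 0.0801
grip_force: 0.0
```

>>> shift_gripper --increments '[{"d":[0.6,0.06,0]},{"d":[0.84,0.08,0]},{"d":[0.84,0.08,0]},{"d":[0.84,0.08,0]},{"d":[0.84,0.08,0]},{"d":[0.84,0.08,0]},{"d":[0.84,0.08,0]},{"d":[0.84,0.08,0]}]'

```text
time_s: 13.6
ee_pos: [0.4879, 0.0575, 0.244]
eef_rot: [3.141, -0.0, 1.431]
force: [-0.1, -0.6, 0.3]
grip_width: 0.08
grip_force: 0.0
```

>>> shift_gripper --increments '[{"d":[0.84,0.08,0]},{"d":[0.84,0.08,0]},{"d":[0.84,0.08,0]},{"d":[0.84,0.08,0]},{"d":[0.84,0.08,0]},{"d":[0.84,0.08,0]},{"d":[0.84,0.08,0]},{"d":[0.84,0.08,0]}]'

```text
time_s: 14.4
ee_pos: [0.5665, 0.3857, 0.2437]
eef_rot: [-3.142, 0.0, 1.431]
force: [-0.1, -0.9, -0.0]
grip_width: 0.0803
grip_force: 0.0
```

>>> shift_gripper --increments '[{"rot":[0,0,-0.0414]},{"rot":[0,0,-0.0414]},{"rot":[0,0,-0.0414]},{"rot":[0,0,-0.0414]},{"rot":[0,0,-0.0414]},{"rot":[0,0,-0.0414]},{"rot":[0,0,-0.0414]},{}]'

```text
time_s: 15.2
ee_pos: [0.5664, 0.3839, 0.2437]
eef_rot: [-3.141, -0.0, 2.343]
force: [-0.0, 0.1, 0.3]
grip_width: 0.0799
grip_force: 0.0
```

```bash
python3 - <<'E'
from h import *
to([.566,.397,.2],2.342)
w=cam("wrist");np.save("w.npy",w,allow_pickle=True);s=cam("scene")
a=w["pixels"][120:360,180:460];b=s["pixels"][200:440,120:400]
cv2.imwrite("pics/b6.png",cv2.resize(cv2.hconcat([a,b]),None,fx=1.42,fy=1.42))
E
```

```text
t 15.2 rot [-0.    -0.     0.001] move [0.0096 0.0088 0.0407] world [-0.0004  0.0131 -0.0407] q [ 0.54  0.6   1.05 -0.    1.49 -0.23] F [-0.   0.1  0.3] w 0.0799 0.0
```

View pics/b6.png

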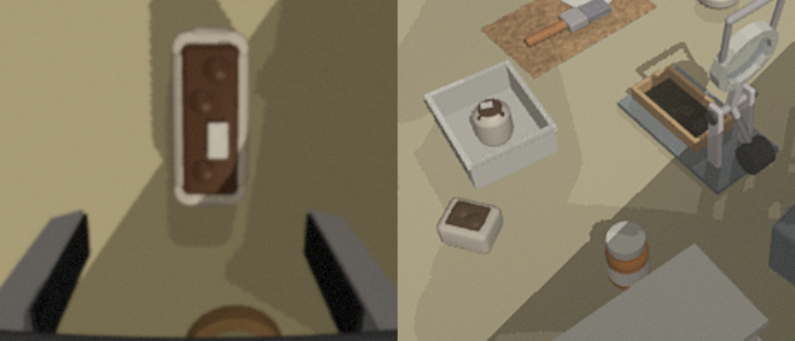

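The round find stands inside the crate. In the wrist view the long find spans (175–247, 30–203) and is aligned with the gripper.

```bash
python3 - <<'E'
from h import *
w=np.load("w.npy",allow_pickle=True).item();f=lambda x,y,z:wpx(w,180+x/1.42,120+y/1.42,z)
for n,z,L in(("jacket",.044,[(174,30),(247,30),(245,203),(175,203)]),("soil",.05,[(182,45),(240,45),(238,194),(184,193)])):
    P=np.array([f(*p,z) for p in L]);d=(P[3]-P[0]+P[2]-P[1])
    print(n,P.round(4).tolist(),P.mean(0).round(4),[round(float(np.linalg.norm(P[i]-P[i-1])),4) for i in range(4)],"yaw",np.arctan2(d[1],d[0]))
    to([*P.mean(0)[:2],.046],2.342)
E
```

```text
jacket [[0.5054, 0.4241, 0.044], [0.5404, 0.4585, 0.044], [0.6264, 0.3714, 0.044], [0.5902, 0.3364, 0.044]] [0.5656 0.3976 0.044 ] [0.122, 0.0491, 0.1223, 0.0503] yaw -0.7968603285804758
t 15.3 rot [-0.    -0.    -0.005] move [0.0103 0.009  0.1947] world [-0.0008  0.0137 -0.1947] q [ 0.54  0.6   1.05  0.    1.49 -0.22] F [-0.1 -0.5  0.2] w 0.0803 0.0
soil [[0.5163, 0.4208, 0.05], [0.5437, 0.4477, 0.05], [0.6161, 0.3738, 0.05], [0.5884, 0.3479, 0.05]] [0.5661 0.3975 0.05  ] [0.1025, 0.0384, 0.1035, 0.0379] yaw -0.7936044543699389
t 15.3 rot [-0.    -0.    -0.005] move [0.0099 0.0093 0.1947] world [-0.0002  0.0136 -0.1947] q [ 0.54  0.6   1.05  0.    1.49 -0.22] F [-0.1 -0.5  0.2] w 0.0803 0.0
```

To row units: 0.04 m is 0.8, 0.035 m is 0.7.

>>> shift_gripper --increments '[{"d":[0.2,0.184,0.4]},{"d":[0,0,0.8]},{"d":[0,0,0.8]},{"d":[0,0,0.8]},{"d":[0,0,0.7]},{"d":[0,0,0.3]},{"d":[0,0,0.114]},{},{}]'

```text
time_s: 16.2
ee_pos: [0.5667, 0.3982, 0.0501]
eef_rot: [3.139, 0.001, 2.341]
force: [-0.3, -0.3, 0.5]
grip_width: 0.0797
grip_force: 0.0
```

>>> shift_gripper --increments '[{},{},{},{},{},{},{}]' --aperture 0.03 --squeeze 35

```text
time_s: 16.9
ee_pos: [0.5661, 0.3976, 0.0487]
eef_rot: [3.141, 0.0, 2.341]
force: [-1.0, -0.7, 5.9]
grip_width: 0.054
grip_force: 35.0
```

To row units: -0.04 m is -0.8, -0.03 m is -0.6, -0.129 rad is -0.0411.

>>> shift_gripper --increments '[{"d":[0,0,-0.2]},{"d":[0,0,-0.6]},{"d":[0,0,-0.8]},{"d":[0,0,-0.8]},{"d":[0,0,-0.2],"rot":[0,0,-0.0411]},{"rot":[0,0,-0.0411]},{"rot":[0,0,-0.0411]},{"rot":[0,0,-0.0411]},{"rot":[0,0,-0.0411]},{"rot":[0,0,-0.0407]}]'

```text
time_s: 17.9
ee_pos: [0.5658, 0.3974, 0.178]
eef_rot: [-3.141, -0.001, 3.119]
force: [0.2, 0.3, -3.7]
grip_width: 0.0535
grip_force: 35.0
```

>>> shift_gripper --increments '[{"d":[0,-0.4,0]},{"d":[-0.06,-0.74,0]},{"d":[-0.06,-0.74,0]},{"d":[-0.06,-0.74,0]},{"d":[-0.06,-0.74,0]},{"d":[-0.06,-0.74,0]},{"d":[-0.06,-0.74,0]},{"d":[-0.06,-0.74,0]},{"d":[-0.06,-0.74,0]},{"d":[-0.06,-0.74,0]}]'

```text
time_s: 18.9
ee_pos: [0.5828, 0.0424, 0.1783]
eef_rot: [3.142, -0.0, 3.114]
force: [0.6, 0.3, -3.9]
grip_width: 0.0538
grip_force: 35.0
```

>>> shift_gripper --increments '[{"d":[-0.04,-0.7,0]},{"d":[0,-0.3,0]},{},{}]'

```text
time_s: 19.3
ee_pos: [0.5837, -0.0055, 0.1782]
eef_rot: [3.141, -0.0, 3.114]
force: [-0.1, 0.2, -2.7]
grip_width: 0.0538
grip_force: 35.0
```

```bash
python3 - <<'E'
from h import *
to([.5815,-.0122,.0577],3.114)
E
```

```text
t 19.3 rot [ 0. -0. -0.] move [ 0.002  -0.0068  0.1175] world [-0.0022 -0.0067 -0.1175] q [-0.07  0.42  1.48  0.    1.24 -1.62] F [-0.1  0.2 -2.7] w 0.0538 35.0
```

To row units: 0.03 m is 0.6, 0.012 m is 0.24.

>>> shift_gripper --increments '[{"d":[0.034,-0.132,0]},{"d":[0,0,0.6]},{"d":[0,0,0.6]},{"d":[0,0,0.4]},{"d":[0,0,0.24]},{"d":[0,0,0.12]},{}]'

```text
time_s: 20.0
ee_pos: [0.5819, -0.0124, 0.0802]
eef_rot: [3.142, -0.0, 3.114]
force: [1.0, 0.5, -3.7]
grip_width: 0.054
grip_force: 35.0
```

```bash
python3 -c "
from h import *
to([.582,-.012,.0577],3.114)"
```

```text
t 20.0 rot [ 0. -0.  0.] move [-0.0001  0.0004  0.0195] world [ 0.0001  0.0004 -0.0195] q [-0.08  0.53  1.57 -0.    1.05 -1.63] F [ 1.   0.5 -3.7] w 0.054 35.0
```

To row units: 0.006 m is 0.12, 0.004 m is 0.08.

>>> shift_gripper --increments '[{"d":[0,0,0.12]},{"d":[0,0,0.12]},{"d":[0,0,0.08]},{"d":[0,0,0.03]},{"d":[0,0,0.02]},{}]'

```text
time_s: 20.6
ee_pos: [0.582, -0.0127, 0.0618]
eef_rot: [-3.142, 0.0, 3.114]
force: [0.5, -0.3, -3.7]
grip_width: 0.0535
grip_force: 35.0
```

To row units: 0.001 m is 0.02, 0.0005 m is 0.01.

>>> shift_gripper --increments '[{"d":[0,0,0.02]},{"d":[0,0,0.01]},{},{}]'

```text
time_s: 21.0
ee_pos: [0.582, -0.0127, 0.0606]
eef_rot: [-3.142, 0.0, 3.114]
force: [-2.7, 0.2, 2.4]
grip_width: 0.0538
grip_force: 35.0
```

To row units: -0.04 m is -0.8, -0.03 m is -0.6.

>>> shift_gripper --increments '[{},{},{},{"d":[0,0,-0.2]},{"d":[0,0,-0.6]},{"d":[0,0,-0.8]},{"d":[0,0,-0.8]},{"d":[0,0,-0.4]},{},{}]' --aperture 0.08

```text
time_s: 22.0
ee_pos: [0.5818, -0.0127, 0.2002]
eef_rot: [3.142, 0.0, 3.114]
force: [-0.3, 0.0, 0.3]
grip_width: 0.0801
grip_force: 0.0
```

```bash
python3 - <<'E'
from h import *
to([.582,-.012,.2],3.114)
w=cam("wrist")
# soil (dark brown) and label pixels of the long find, and the wooden cradle, by colour
hsv=cv2.cvtColor(w["pixels"],cv2.COLOR_BGR2HSV)
soil=cv2.inRange(hsv,(0,70,25),(15,255,130));wood=cv2.inRange(hsv,(8,90,120),(20,255,255))
for n,m,z in(("soil",soil,.062),("wood",wood,.034)):
    k,l,s,_=cv2.connectedComponentsWithStats(m);
    for i in sorted(range(1,k),key=lambda i:-s[i,4])[:3]:
        ys,xs=np.where(l==i);P=np.array([wpx(w,u,v,z)[:2] for u,v in zip(xs,ys)])
        (c,sz,a)=cv2.minAreaRect(P.astype(np.float32)*1000);print(n,s[i,4],np.round(c,1),np.round(sz,1),round(a,1))
E
```

```text
t 22.0 rot [ 0.  0. -0.] move [-0.0002  0.0007 -0.0028] world [0.0002 0.0007 0.0028] q [-0.08  0.39  1.46  0.    1.29 -1.63] F [-0.3  0.   0.3] w 0.0801 0.0
soil 4355 [580.9 -13.8] [ 38.5 103.3] 88.5
soil 1527 [411.3 222.7] [48.9 50. ] 84.0
soil 625 [ 413.2 -264.5] [44.3 37.1] 47.2
wood 2926 [581.  -11.7] [ 82.8 160.7] 88.5
wood 26 [655.5 -24.4] [3.1 8.7] 9.0
wood 2 [ 746.8 -235.4] [1.5 0. ] 163.8
```

The long find is within about 2 mm of the cradle's centre and aligned with it. The other two goals were seen met in the last picture.

```bash
python3 -c "
from station import ctrl
print(ctrl.hand_in())"
```

```text
the job is handed in; nothing more can be done
None
```

I handed the job in at about 22 s: the magnifier is resting open, the round find is standing in the crate, and the long find is lying soil side up in the cradle, about 2 mm off centre; the judge returned no verdict.

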